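Load a spring-contact cell holder with a push stick

TASK

Use the wooden push stick to load the cell into its holder: slide the cell along the guide until its nose squeezes the coil spring contact and its tail end goes down behind the step, so that it lies flat on the cradle floor and stays held by the spring. Move the cell with the stick only, never with the gripper, then put the stick down on the table clear of the holder, and leave the other things alone.

Things in the scene. Friction and masses are not known exactly. Their poses are not given: they have to be found in the camera images.
- holder: Grey open-topped trough, fixed. Origin on the table below the floor step, on the centre line; +x along it to the spring, z up. Guide floor x -140 to 0 mm, 20 mm up; at x = 0 it steps down to the cradle floor, 10 mm up. Side walls 46 mm apart inside, 8 thick, tops 45 mm up, x -140 to 135, open rear with flared lips to -160. Ears to y +-56 mm, 6 high.
- holder_end (a point): Top centre of the holder's spring housing, a block 40 x 62 mm, 62 mm high (holder x 135 to 175 mm, this point at x = 155), with two terminal posts up to 74 mm.
- spring (a joint): Squeeze of the coil spring contact (m), along holder +x: 0 = free, plate face at holder x = 100 mm; at most 0.026. About 5 N at 0.010, 8 N at 0.018. Seated cell: about 0.010. The tail passes the step edge from about 0.013 on; keep pressing while bringing it down 10 mm, as friction on the pushing face can hold the tail up.
- cell_center (a point): Centre of the cell, a cylinder 40 mm across, 110 mm long with its 3 mm nub, steel ends, black sleeve, 0.22 kg. Its x = its axis, to the nub (nose), which faces the spring; it may roll. Starts flat on the guide floor. Pushed on, its nose tips into the cradle when its centre passes the step; the tail then rises up to 10 mm, sinking again as it moves on, to 5 degrees nose-down at the spring.
- cell_tail (a point): Centre of the flat tail face of the cell (55 mm behind its centre), on its axis. Seated: at holder x = 0, 30 mm above the table.
- cell_nose (a point): Tip of the cell's nub (55 mm ahead of its centre), on its axis. Seated: 30 mm above the table.
- stick_grip (a point): Grip point of the plywood push stick (0.16 kg, upright on the table): mid grip fin, 58 mm above the stick's underside. Its x runs to the stick's nose, z up. Beam 30 mm wide, 34 mm high, from 70 mm behind this point to 85 mm ahead. The fin is 44 mm long (x), 26 mm thick (y) and goes from the beam's top to 86 mm above the underside: pinch it across y from above.
- stick_face (a point): Top of the stick's push face, in the notch of its nose: 85 mm ahead of the grip point, 34 mm below it. The face is upright, 30 mm wide, 24 mm high (from the stick's underside to here); above it a lip 10 mm thick juts 14 mm farther ahead, its underside level with this point, so that it can bear down on the top of the cell's tail.
- module_near: Red module box, 68 x 82 x 68 mm, standing beyond the holder; origin at the centre of its underside. Bystander.
- relay_near: White pressure relay on a black and yellow foot, 71 x 87 x 97 mm, standing to the right of the holder; origin at the centre of its underside. Bystander.
- cup: Round white cup of screws, 63 mm across, 33 mm high, beyond the stick; origin at the centre of its underside. Bystander.
There are look-alikes about, which are no part of the job. Of the things that look like the part that bears stick_grip, the smaller one is meant.

How it is judged (in metres and radians):
On the way, in this order (a step that is already met when the one before it is completed fails the run):
1. the push stick is lifted off the table (height (world z) of stick_grip above 0.075 m), for 0.2 s.
2. the stick pushes the cell's nose against the spring, pressing it in by 3 mm (value of joint spring above 0.003 m and contact force between stick and cell above 0.3 N), for 0.1 s.
3. the cell's tail is down behind the step, held by the spring (z of cell_tail in the frame of holder between 0.026 and 0.035 m and z of cell_nose in the frame of holder below 0.035 m and x of cell_tail in the frame of holder between -0.004 and 0.006 m and y of cell_tail in the frame of holder between -0.006 and 0.006 m and value of joint spring between 0.006 and 0.016 m), for 0.2 s.
At the end, for the whole second after the job is handed in: Cell flat in the cradle: tail face -4 to +6 mm from the step and within 6 mm of the centre line, both axis ends under 35 mm up, spring pressed 6 to 16 mm. Stick at rest on the table (grip point under 75 mm up), touching neither holder nor cell, its grip point over 100 mm from the step (all of step 3 and linear speed of each of cell, stick below 0.02 m/s and height (world z) of stick_grip between 0 and 0.075 m and contact force between stick and holder below 0.05 N and contact force between stick and cell below 0.05 N and horizontal distance between stick_grip and holder above 0.1 m).
It fails at once if the gripper touches the cell (contact force between any of the fingers, the arm and cell above 0.3 N).
It fails at once if a bystander (red module, relay, screw cup) is moved more than 30 mm (distance of any of module_near, relay_near, cup from where it was at the start of the episode above 0.03 m).
It also fails if it takes over 42 s, if anything falls off the work surface, if the arm or the gripper's body presses on something with over 40 N, if the wrist force passes 120 N, or if a joint passes its speed limit or range.

ROBOT

A 6-joint arm with a two-finger parallel gripper is mounted at the origin on a cart in front of the work surface, level with it; the furniture and walls round the work are solid. World frame = base frame: x ahead of the robot, y to its left, z up, the work surface at z = 0. Lengths are in mm, angles in degrees, forces in N, time in s.
With the tool pointing down it reaches from about 350 to 850 mm from the base axis. Payload 8.1 kg.
Tool frame: the origin (TCP) lies between the finger pads; the fingertips stand 17 mm ahead of it and the grasp point (between the pads) lies 2 mm behind it; z points along the fingers, y is the line along which they close (so a half turn about z gives the same grasp; the last joint's range is limited). The gripper opens to 85 mm and grips with 20 to 120 N. Pads are 22 mm wide; open, the fingers measure 114 mm over their backs; the gripper's body (76 mm by 85 mm) begins 54 mm behind the grasp point. The pads swing forward as they close: fully open they stand 13 mm farther back than shut.
Start: joints at [59.221, 7.471, 85.268, -0, 87.261, -4.893], TCP at [261.932, 539.812, 248.292] pointing down, gripper open.
Joint ranges: [-169.43, 169.43], [-51.17, 129.36], [1.28, 143.12], [-76.62, 256.62], [0, 156.53], [-152.29, 152.29]. Speed limits (degrees/s): [136.94, 136.94, 159.86, 180, 180, 180].

INTERFACE

Orientations are given as [roll, pitch, yaw] about the fixed x, y, z axes, in that order (R = Rz(yaw) Ry(pitch) Rx(roll)).
In Python, from bench import sense, snapshot, hand_in, trace, place_of gives the robot as it stands.
- The arm moves only by the shell command python3 -m handwheel 'ROWS' [FORCE]. ROWS is JSON, a list of rows, each a list of 7 numbers: the opening, from -1 (shut) to 1 (fully open), then the shift along the tool's x, y, z in cm, then the turn, a rotation vector about the tool's x, y, z in rad. A call has 1 to 12 rows; each row shifts and turns the commanded pose from where the row before left it, along the tool's axes as they then stand; what a row does not reach is not made up. A row lasts 1/12 s, in which the tool goes at most 41.7 mm and 7.16 degrees, less where a joint would pass 70% of its speed; a pose out of reach is approached as far as the arm can. A call with a gripper value outside its range is refused whole. The fingers move at their own pace and stop on an object; FORCE is the grip in N (left out, the last holds). Time passes only in rows, so rows that do not move let the fingers close. It gives the time, the measured TCP pose, the force, the opening and the grip force at its end, in the units of the state.
- sense(): the state, without advancing time (a new reading comes with each control period).
- snapshot(name): name is "scene" or "top" or "wrist"; returns a dict with "image" (480x640x3 uint8, red, green, blue), "intrinsics" (3x3 intrinsics, pixels), "R" (3x3) and "t" (3): a world point X has camera coordinates R X + t. Camera axes: x right, y down, z forward; pixel columns grow to the right and rows downward; lengths in mm; the calibration is good to about 2 mm. A picture is of the moment at which its call begins. There is no depth.
- hand_in(): hands the job in; it is judged then, once.
Trained networks look in a picture, given as the dict that the camera call returned (one of the last four; its "shot" number tells which), for a name from the list of things; names that differ only in an ending like _2 or _b are one class to them, and where a whole thing is asked for, a point or a joint stands for the part that bears it (a point fixed in the world has none). Each returns a list of dicts, best first, with "conf" (0 to 1); they miss things now and then, are a little off and sometimes report something else, mostly with a low value. They report only what shows in the picture. A call takes as long as a camera call. They do not tell look-alikes from the thing itself.
- trace(picture, query): "pixels" (480x640 bool, what is visible of it).
- place_of(picture, query): "location" ([x, y, z] in mm, in world coordinates, good to about 4 mm: a listed point, or the origin of a listed thing).
The state is a dict: "time": time; "joint_pos": joint angles; "qd": joint speeds; "joint_efforts": joint torques, N m; "tool_pos": TCP position; "tcp_rot": TCP orientation; "ft_force": force on the tool from outside, world axes, zero at the start; "wrist_torque": the same for the moment, N m; "finger_gap": finger opening in mm; "grip_force": force on a finger pad.
Only numpy, scipy, OpenCV 4.12 (cv2) and the standard library are available. Lean on these libraries where they do the work, as an engineer would, in place of code of your own. Each camera call takes 0.05 s, during which the arm holds its last target. There are 200 camera calls.

## Working session

There is one attempt and no reset: what is moved stays moved. The work goes in short steps, Python scripts to look and compute and a shell command to move; the robot and the scene stay as the last step left them, time stands still between calls to the robot, and variables do not carry over. Pictures are saved under pics/ and viewed, at most 10 in all, crops included, and the job is handed in when it is done.

```bash
mkdir -p pics; cat > h.py <<'E'
import numpy as np, cv2
from bench import *
def save(s,n): cv2.imwrite('pics/'+n+'.png', s['image'][:,:,::-1])
def px(s,X):
    c=s['R']@np.array(X,float)+s['t']; p=np.array(s['intrinsics'])@c; return p[:2]/p[2]
def ray(s,uv,z):
    R=np.array(s['R']);K=np.array(s['intrinsics']);d=R.T@np.linalg.inv(K)@[uv[0],uv[1],1];o=-R.T@np.array(s['t'])
    return o+d*(z-o[2])/d[2]
E
python3 - <<'E'
from h import *
for n in ('top','scene'):
    s=snapshot(n); save(s,n+'1')
    for q in ('holder','holder_end','cell_center','cell_tail','cell_nose','stick_grip','stick_face','module_near','relay_near','cup'):
        for r in place_of(s,q)[:3]: print(n,q,round(r['conf'],2),np.round(r['location']),np.round(px(s,r['location'])))
print(sense())
E
```

```text
top holder 0.68 [546. -33.  -3.] [382. 260.]
top holder_end 0.7 [ 531. -192.   65.] [439. 263.]
top cell_center 0.71 [546. -13.  38.] [377. 257.]
top cell_tail 0.96 [557.  42.  42.] [359. 252.]
top cell_nose 0.94 [543. -67.  41.] [395. 258.]
top stick_grip 0.97 [432. 733.  86.] [120. 278.]
top stick_grip 0.6 [482. 303.  59.] [271. 271.]
top stick_face 0.9 [472. 225.  20.] [297. 277.]
top stick_face 0.78 [311. 731.  30.] [122. 322.]
top module_near 0.95 [743. -28.  -1.] [382. 198.]
top relay_near 0.95 [ 492. -418.   -1.] [508. 284.]
top cup 0.77 [698. 281.  -2.] [284. 207.]
scene holder 0.81 [547. -36.  -2.] [333. 296.]
scene holder_end 0.92 [ 528. -188.   63.] [353. 319.]
scene cell_center 0.58 [545. -12.  42.] [330. 282.]
scene cell_tail 0.92 [556.  43.  42.] [325. 270.]
scene stick_grip 0.79 [430. 732.  83.] [223. 166.]
scene stick_grip 0.63 [481. 307.  57.] [274. 226.]
scene stick_face 0.82 [474. 225.  24.] [281. 248.]
scene stick_face 0.72 [312. 738.  29.] [196. 183.]
scene module_near 0.9 [737. -25.   1.] [383. 276.]
scene module_near 0.57 [473. 224.  27.] [281. 247.]
scene module_near 0.21 [547. -13.  39.] [331. 282.]
scene relay_near 0.62 [ 489. -420.   -5.] [381. 404.]
scene cup 0.62 [698. 282.  -4.] [331. 228.]
{'time': 1.1, 'joint_pos': array([ 5.92195268e+01,  7.47314894e+00,  8.52683634e+01, -8.51334703e-04,
        8.72621040e+01, -4.89216811e+00]), 'qd': array([ 0.00091542, -0.02851497,  0.01574144,  0.1014966 , -0.0110648 ,
       -0.02275604]), 'joint_efforts': array([ 5.89975070e-05, -5.69312274e+01, -5.00873673e+01, -2.31000865e-05,
        1.01398971e-03,  2.23040172e-05]), 'tool_pos': array([261.94303612, 539.79296156, 248.26612776]), 'tcp_rot': array([-1.79996324e+02,  5.38859221e-04,  1.54111736e+02]), 'ft_force': array([-0.14304576, -0.47697095, -0.230645  ]), 'wrist_torque': array([ 0.00659163, -0.0192232 ,  0.04155974]), 'grip_force': 0.0, 'finger_gap': 85.28277882156007}
```

View pics/top1.png

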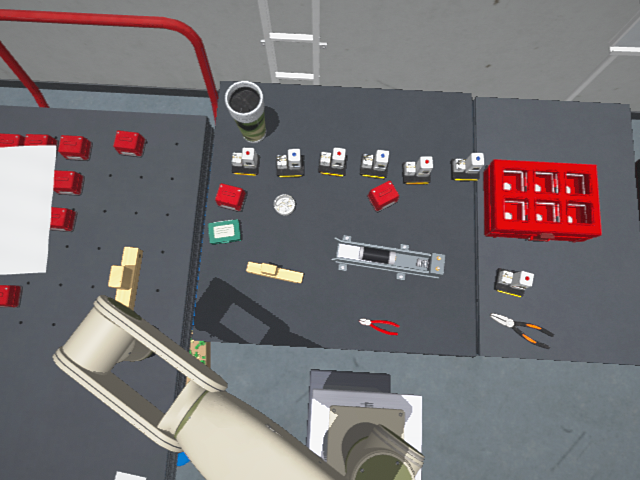

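View pics/scene1.png

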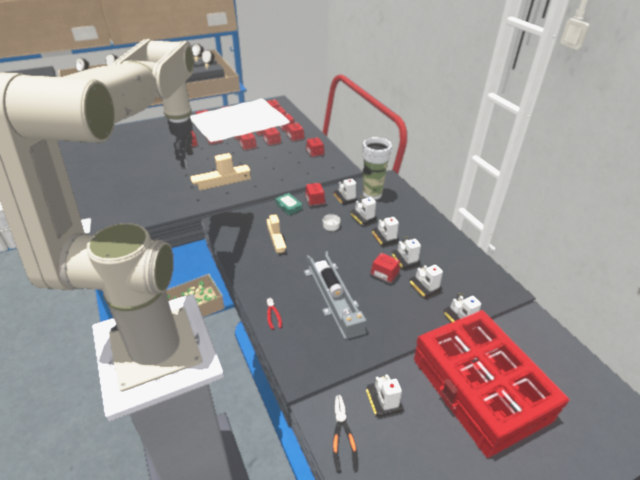

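The top view shows the small stick at about (272,271) with its nose to the right, the holder with the cell in its rear half at (335..445, 240..275), and the large look-alike stick at (125,278). The scene view agrees. The small stick's grip point is near (482,305,58), which matches its given height.

```bash
python3 -m handwheel '[[1,-3.34,-1.28,0,0,0,0],[1,-3.34,-1.28,0,0,0,0],[1,-3.34,-1.28,0,0,0,0],[1,-3.34,-1.28,0,0,0,0],[1,-3.34,-1.28,0,0,0,0],[1,-3.34,-1.28,0,0,0,0],[1,-3.34,-1.28,0,0,0,0],[1,-3.34,-1.28,0,0,0,0],[1,-3.34,-1.28,0,0,0,0]]'
python3 -m handwheel '[[1,0,0,0,0,0,0.122],[1,0,0,0,0,0,0.122],[1,0,0,0,0,0,0.122],[1,0,0,0,0,0,0.122],[1,0,0,0,0,0,0.122],[1,0,0,0,0,0,0.122],[1,0,0,0,0,0,0.122],[1,0,0,0,0,0,0.122],[1,0,0,0,0,0,0.122],[1,0,0,0,0,0,0.122]]'
python3 - <<'E'
from h import *
for n in ('wrist','top','scene'):
    s=snapshot(n); save(s,n+'2')
    for q in ('holder','holder_end','cell_center','cell_tail','cell_nose','stick_grip','stick_face'):
        for r in place_of(s,q)[:2]: print(n,q,round(r['conf'],2),np.round(r['location'],1),np.round(px(s,r['location'])))
    if n=='wrist':
        for r in trace(s,'stick_grip')[:2]:
            m=r['pixels'].astype(np.uint8); print(m.sum(), cv2.minAreaRect(cv2.findNonZero(m)))
            b=cv2.boxPoints(cv2.minAreaRect(cv2.findNonZero(m))); print([np.round(ray(s,p,34)) for p in b])
print(sense()['tool_pos'],sense()['tcp_rot'])
E
```

```text
time: 1.85
tool_pos: [483.1, 303.5, 248.5]
tcp_rot: [180.0, 0.0, 154.1]
ft_force: [0.8, 1.5, 0.2]
finger_gap: 85.8
grip_force: 0.0
time: 2.68
tool_pos: [482.1, 304.9, 248.3]
tcp_rot: [-180.0, 0.0, 83.9]
ft_force: [-0.1, 0.8, 0.2]
finger_gap: 85.2
grip_force: 0.0
wrist holder 0.9 [549.4 -31.4   1.3] [404. 461.]
wrist holder 0.5 [552.8  41.5  42.1] [412. 441.]
wrist cell_center 0.75 [548.3 -11.3  42.2] [410. 479.]
wrist cell_center 0.6 [ 5.461e+02 -3.250e+01  1.000e-01] [401. 461.]
wrist cell_tail 0.89 [555.8  42.2  39.8] [415. 438.]
wrist stick_grip 0.67 [485.7 306.5  56.9] [323. 208.]
wrist stick_face 0.58 [471.7 227.5  22.6] [317. 280.]
6469 ((320.5758972167969, 208.1136474609375), (37.65454864501953, 188.08175659179688), 2.5261168479919434)
[array([452., 213.,  34.]), array([480., 380.,  34.]), array([510., 375.,  34.]), array([487., 208.,  34.])]
top holder 0.75 [ 5.478e+02 -3.310e+01  4.000e-01] [382. 259.]
top holder_end 0.75 [ 531.9 -191.6   64.5] [439. 263.]
top cell_center 0.74 [546.8 -16.2  37.3] [378. 257.]
top cell_tail 0.67 [557.   42.7  38.8] [359. 252.]
top cell_nose 0.
[... 173 characters left out ...]
25.3] [298. 278.]
top stick_face 0.83 [309.8 732.9  29.7] [122. 322.]
scene holder 0.84 [549.1 -36.8  -2.3] [334. 296.]
scene holder_end 0.74 [ 530.9 -188.4   59.3] [353. 319.]
scene cell_center 0.97 [548.4 -11.6  41.9] [331. 282.]
scene cell_tail 0.81 [554.2  41.   39.7] [325. 271.]
scene cell_nose 0.97 [539.3 -68.5  42. ] [336. 294.]
scene cell_nose 0.37 [ 528.4 -186.8   59.1] [352. 319.]
scene stick_grip 0.91 [427.  732.9  82.4] [223. 166.]
scene stick_grip 0.55 [481.9 308.3  56.1] [274. 226.]
scene stick_face 0.85 [474.  222.4  24.2] [281. 248.]
scene stick_face 0.75 [308.9 736.6  29.2] [196. 183.]
[482.096071   304.92487968 248.30554859] [ 1.79998914e+02 -1.10493728e-03  8.42118181e+01]
```

View pics/wrist2.png

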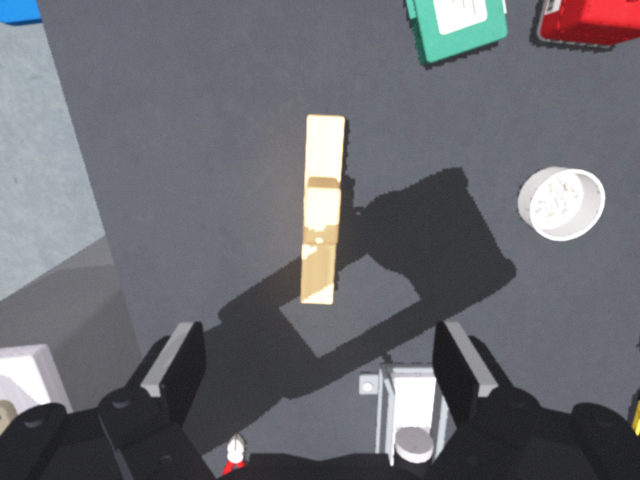

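The wrist view shows the stick at (301..345, 115..303) with its nose downwards, and its 169 mm length checks out. The tilt puts its yaw at about -98.7 degrees and the grip point at about (484.5,307.5). The holder mouth with the cell tail shows at (412,440). Next I correct the pose, go down and grip.

```bash
python3 -m handwheel '[[1,0.28,0.21,3,0,0,0.047],[1,0,0,3.5,0,0,0],[1,0,0,3.5,0,0,0],[1,0,0,3.5,0,0,0],[1,0,0,2.5,0,0,0],[1,0,0,1.6,0,0,0],[1,0,0,1.0,0,0,0],[1,0,0,0.5,0,0,0],[1,0,0,0,0,0,0]]' 40
python3 -m handwheel '[[0,0,0,0,0,0,0],[-0.2,0,0,0,0,0,0],[-0.5,0,0,0,0,0,0],[-0.8,0,0,0,0,0,0],[-1,0,0,0,0,0,0],[-1,0,0,0,0,0,0],[-1,0,0,0,0,0,0],[-1,0,0,0,0,0,0]]' 60
```

```text
time: 4.68
tool_pos: [484.1, 307.4, 56.7]
tcp_rot: [-179.9, 0.0, 81.5]
ft_force: [-0.2, -0.2, 0.6]
finger_gap: 85.6
grip_force: 0.0
time: 5.35
tool_pos: [485.0, 307.8, 58.2]
tcp_rot: [179.9, -0.0, 81.5]
ft_force: [-1.2, -1.8, 5.3]
finger_gap: 25.2
grip_force: 59.5
```

```bash
python3 -m handwheel '[[-1,0,0,-1,0,0,0],[-1,0,0,-2,0,0,0],[-1,0,0,-3,0,0,0],[-1,0,0,-3,0,0,-0.02],[-1,0,0,-1,0,0,-0.02],[-1,0,0,0,0,0,0]]' 90
python3 - <<'E'
from h import *
S=sense(); T=S['tool_pos']; print(T,S['tcp_rot'],S['ft_force'],S['finger_gap'])
y=np.radians(S['tcp_rot'][2])
for n in ('wrist','scene','top'):
    s=snapshot(n); save(s,n+'3')
    for q in ('stick_grip','stick_face'):
        for r in place_of(s,q)[:2]:
            d=np.array(r['location'])-T
            print(n,q,round(r['conf'],2),np.round(r['location'],1),'tool',np.round([d[0]*np.cos(y)+d[1]*np.sin(y),d[0]*np.sin(y)-d[1]*np.cos(y),-d[2]],1))
E
```

```text
time: 5.85
tool_pos: [486.5, 308.6, 161.4]
tcp_rot: [179.7, -0.2, 83.9]
ft_force: [0.8, 0.5, -1.8]
finger_gap: 25.1
grip_force: 88.4
[486.48545081 308.6039607  161.38560675] [179.68251997  -0.21036755  83.89148737] [ 0.78012593  0.4929598  -1.78880661] 25.147087474297354
scene stick_grip 0.85 [429.3 736.5  83.5] tool [ 419.4 -102.4   77.9]
scene stick_grip 0.57 [482.9 309.9 153.6] tool [ 0.9 -3.7  7.8]
scene stick_face 0.68 [477.1 222.7 126.6] tool [-86.4  -0.2  34.8]
top stick_grip 0.62 [433.7 734.3  89.3] tool [417.7 -97.8  72.1]
top stick_grip 0.53 [485.  303.8 156. ] tool [-4.9 -1.   5.4]
top stick_face 0.87 [311.5 732.9  33.5] tool [ 403.3 -219.1  127.9]
top stick_face 0.84 [471.  222.9 117.6] tool [-86.9  -6.3  43.8]
```

View pics/wrist3.png

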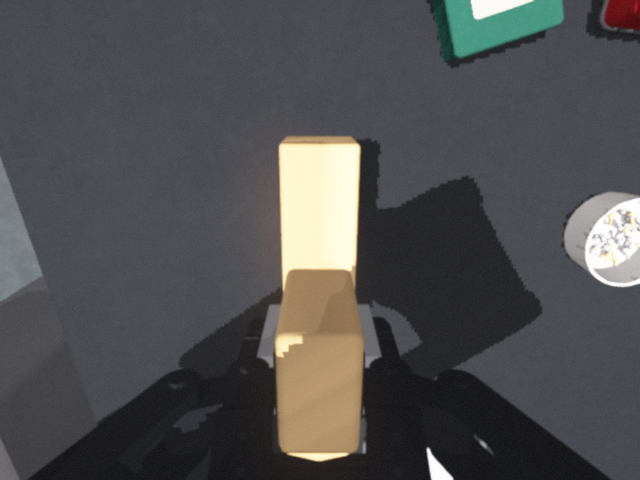

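The wrist view shows the stick held square in the fingers, with the fin at (277..363, 270..450) and the beam's rear end at row 138. I carry it to a spot above the guide behind the cell.

```bash
python3 -m handwheel '[[-1,-2,1.5,0,0,0,0],[-1,-2.67,1.96,0,0,0,0],[-1,-2.67,1.96,0.5,0,0,0],[-1,-2.67,1.96,1,0,0,0],[-1,-2,1.5,1,0,0,0],[-1,-1.35,0.94,0.5,0,0,0],[-1,0,0,0,0,0,0],[-1,0,0,0,0,0,0]]'
python3 - <<'E'
from h import *
S=sense(); T=S['tool_pos']; print(T,S['tcp_rot'],S['ft_force'],S['finger_gap'])
H=np.array([548,-33.5,0]);a=np.radians(-96.3);u=np.array([np.cos(a),np.sin(a),0]);n=np.array([-u[1],u[0],0])
f=lambda p:np.round([(p-H)@u,(p-H)@n,p[2]],1)
print('tcp',f(T))
for k in ('top','scene','wrist'):
    s=snapshot(k); save(s,k+'4')
    for q in ('holder','holder_end','cell_tail','cell_nose','stick_grip','stick_face'):
        for r in place_of(s,q)[:2]:
            p=np.array(r['location'])
            if p[1]<500: print(k,q,round(r['conf'],2),f(p))
s=snapshot('scene');c=s['image'][200:340,220:400];cv2.imwrite('pics/crop4.png',cv2.resize(c[:,:,::-1],None,fx=4,fy=4,interpolation=2))
E
```

```text
time: 6.97
tool_pos: [567.4, 163.2, 126.4]
tcp_rot: [-179.9, 0.0, 83.7]
ft_force: [-0.6, 0.8, -1.0]
finger_gap: 25.2
grip_force: 88.5
[567.42956906 163.21111024 126.35833324] [-1.79901927e+02  1.83015120e-02  8.36920041e+01] [-0.62445761  0.79487573 -0.99648437] 25.24667508324534
tcp [-197.7   -2.3  126.4]
top holder 0.59 [ 2.3 -1.4 -0.2]
top holder_end 0.92 [159.7  -0.5  63.5]
top cell_tail 0.92 [-76.7  -0.7  42.2]
top cell_nose 0.56 [35.7  2.6 42.5]
top stick_grip 0.57 [-196.8   -3.   125.4]
top stick_face 0.68 [-113.6   -2.2   90.2]
scene holder 0.84 [ 4.6 -3.1 -0.4]
scene holder 0.53 [-72.7  -2.7  38.6]
scene holder_end 0.75 [157.9  -0.9  61.9]
scene holder_end 0.43 [-23.5  -2.7  43.9]
scene cell_nose 0.83 [34.8 -4.5 42.9]
scene cell_nose 0.61 [389.  -14.   -0.8]
scene stick_grip 0.18 [-19.8  -2.9  41.9]
scene stick_face 0.61 [-114.5   -2.6   93.4]
wrist stick_face 0.94 [-115.3   -1.8   93.6]
wrist stick_face 0.37 [-323.   112.5   -2.9]
```

View pics/crop4.png

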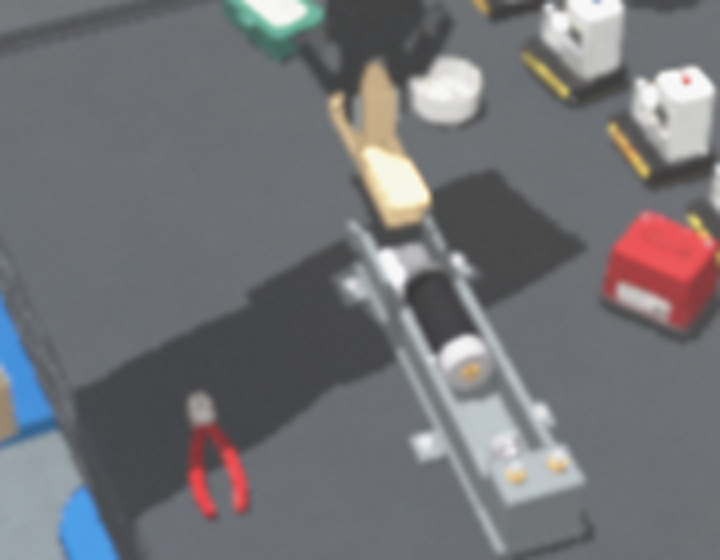

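View pics/wrist4.png

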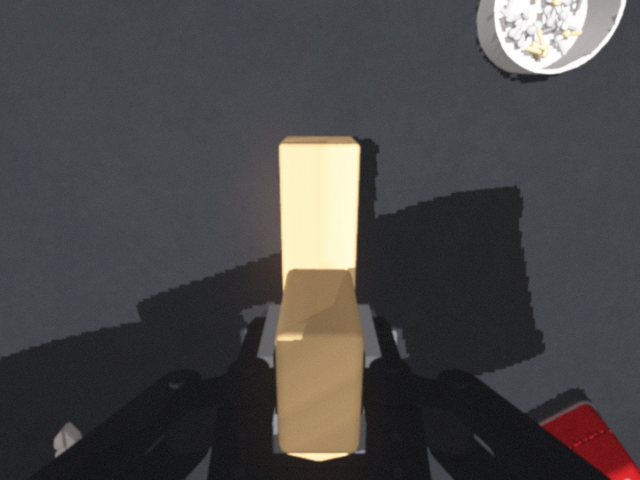

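The scene crop shows the stick nose at (395,215) in line with the trough, with the cell tail at (395,265) ahead of it and clear. The wrist view shows an unchanged grip. I lower the stick into the guide and advance until it touches.

```bash
python3 -m handwheel '[[-1,0,0.1,1,0,0,0],[-1,0,0,1,0,0,0],[-1,0,0,1,0,0,0],[-1,0,0,0,0,0,0],[-1,-0.7,0,0,0,0,0],[-1,-0.7,0,0,0,0,0],[-1,-0.7,0,0,0,0,0],[-1,-0.7,0,0,0,0,0],[-1,-0.4,0,0,0,0,0],[-1,0,0,0,0,0,0]]'
python3 -m handwheel '[[-1,-0.3,0,0,0,0,0],[-1,-0.3,0,0,0,0,0],[-1,-0.3,0,0,0,0,0],[-1,-0.3,0,0,0,0,0]]'
cat >> h.py <<'E'
H=np.array([548,-33.5,0])+2*np.array([-.11,-.994,0])-1.5*np.array([.994,-.11,0]);a=np.radians(-96.3);u=np.array([np.cos(a),np.sin(a),0]);n=np.array([-u[1],u[0],0])
f=lambda p:np.round([(np.array(p)-H)@u,(np.array(p)-H)@n,p[2]],1)
def st(*q,cams=('top','scene')):
    S=sense(); print(S['time'],'tcp',f(S['tool_pos']),S['tcp_rot'],'F',np.round([S['ft_force']@u,S['ft_force']@n,S['ft_force'][2]],1))
    for k in cams:
        s=snapshot(k)
        for w in q:
            for r in place_of(s,w)[:2]:
                if r['location'][1]<500: print(k,w,round(r['conf'],2),f(r['location']))
E
python3 -c "
from h import *
st('cell_tail','cell_nose','stick_face')"
```

```text
time: 8.9
tool_pos: [565.5, 130.9, 97.8]
tcp_rot: [180.0, 0.0, 83.7]
ft_force: [-0.6, -0.4, -1.1]
finger_gap: 25.3
grip_force: 88.5
time: 9.23
tool_pos: [564.0, 120.3, 97.4]
tcp_rot: [180.0, -0.0, 83.8]
ft_force: [0.5, 0.7, -1.6]
finger_gap: 25.2
grip_force: 88.5
9.2333 tcp [-156.6    0.5   97.4] [ 1.79985636e+02 -1.75716855e-02  8.38266320e+01] F [-0.8  0.5 -1.6]
top cell_nose 0.8 [36.6 -1.2 40.1]
top stick_face 0.65 [-71.1   0.6  61.1]
scene cell_tail 0.89 [-70.6  -1.6  40.2]
scene cell_tail 0.27 [38.5 -0.3 42.3]
scene cell_nose 0.97 [42.1 -3.9 43.4]
scene stick_face 0.78 [-70.7   2.5  64.6]
```

```bash
python3 -m handwheel '[[-1,-0.4,0,0,0,0,0],[-1,-0.4,0,0,0,0,0],[-1,-0.3,0,-0.3,0,0,0],[-1,-0.3,0,-0.4,0,0,0],[-1,-0.3,0,-0.3,0,0,0],[-1,-0.3,0,0,0,0,0],[-1,-0.4,0,0,0,0,0],[-1,-0.4,0,0,0,0,0],[-1,-0.4,0,0.1,0,0,0],[-1,0,0,0,0,0,0]]'
python3 -c "
from h import *
st('cell_tail','cell_nose','stick_face')"
```

```text
time: 10.47
tool_pos: [560.1, 87.5, 105.8]
tcp_rot: [-180.0, 0.0, 83.8]
ft_force: [0.5, -0.2, -1.8]
finger_gap: 25.3
grip_force: 88.6
10.4667 tcp [-123.6    0.3  105.8] [-1.79959452e+02  3.30106862e-02  8.37779920e+01] F [ 0.1  0.5 -1.8]
top cell_nose 0.47 [70.3  1.6 30.2]
top stick_face 0.73 [-121.5    0.2  105.9]
scene cell_tail 0.61 [-39.4  -1.7  46.6]
scene cell_nose 0.71 [-334.   113.    -3.9]
scene stick_face 0.88 [-40.4  -0.7  72.6]
```

```bash
python3 -m handwheel '[[-1,-0.4,0,0.1,0,0,0],[-1,-0.4,0,0.1,0,0,0],[-1,-0.4,0,0.15,0,0,0],[-1,-0.4,0,0.15,0,0,0],[-1,-0.4,0,0.15,0,0,0],[-1,-0.4,0,0.15,0,0,0],[-1,0,0,0,0,0,0],[-1,0,0,0,0,0,0]]'
python3 -c "
from h import *
st('cell_tail','cell_nose','stick_face','spring')"
```

```text
time: 11.53
tool_pos: [557.7, 64.1, 98.0]
tcp_rot: [-180.0, 0.0, 83.8]
ft_force: [-0.2, 1.1, -1.3]
finger_gap: 24.9
grip_force: 88.6
11.5333 tcp [-100.1    0.4   98. ] [-1.79969382e+02  1.31622842e-02  8.37730244e+01] F [-1.1 -0.3 -1.3]
top cell_tail 0.73 [-3.307e+02  1.178e+02 -1.000e-01]
top cell_tail 0.3 [-1.4 -0.  -0.5]
top cell_nose 0.64 [-31.8 196.3  -2.4]
top cell_nose 0.61 [93.5 -1.  30.6]
top stick_face 0.7 [-15.3  -0.9  56.1]Traceback (most recent call last):
  File "<string>", line 3, in <module>
    st('cell_tail','cell_nose','stick_face','spring')
    ~~^^^^^^^^^^^^^^^^^^^^^^^^^^^^^^^^^^^^^^^^^^^^^^^
  File "h.py", line 16, in st
    for r in place_of(s,w)[:2]:
             ~~~~~~~~^^^^^
ValueError: it knows: cell_center, cell_nose, cell_tail, cup, holder, holder_end, module_near, relay_near, stick_face, stick_grip
```

```bash
for r in 1; do python3 -m handwheel '[[-1,-0.3,0,0.1,0,0,0],[-1,-0.3,0,0,0,0,0],[-1,0,0,0,0,0,0]]'; done; python3 -c "
from h import *
st(cams=())"
python3 -m handwheel '[[-1,-0.3,0,0,0,0,0],[-1,-0.3,0,0,0,0,0],[-1,0,0,0,0,0,0],[-1,0,0,0,0,0,0]]'; python3 -c "
from h import *
st(cams=())"
python3 -m handwheel '[[-1,-0.2,0,0,0,0,0],[-1,-0.2,0,0,0,0,0],[-1,0,0,0,0,0,0],[-1,0,0,0,0,0,0]]'; python3 -c "
from h import *
st('cell_tail','cell_nose','stick_face')"
```

```text
time: 11.98
tool_pos: [557.2, 58.3, 97.2]
tcp_rot: [-180.0, -0.0, 83.8]
ft_force: [0.4, 0.9, -1.0]
finger_gap: 25.2
grip_force: 88.6
11.9833 tcp [-94.3   0.6  97.2] [-1.79996659e+02 -3.74666769e-03  8.38080744e+01] F [-0.9  0.3 -1. ]
time: 12.32
tool_pos: [556.5, 52.6, 97.2]
tcp_rot: [-180.0, -0.0, 83.8]
ft_force: [0.9, 3.1, -2.5]
finger_gap: 25.1
grip_force: 88.6
12.3167 tcp [-88.6   0.5  97.2] [-1.79994159e+02 -1.80938981e-02  8.37941412e+01] F [-3.2  0.5 -2.5]
time: 12.65
tool_pos: [556.2, 48.8, 97.3]
tcp_rot: [180.0, -0.0, 83.8]
ft_force: [-0.3, 4.3, -2.6]
finger_gap: 25.1
grip_force: 88.6
12.65 tcp [-84.7   0.6  97.3] [ 1.79999845e+02 -1.32694920e-02  8.38121721e+01] F [-4.2 -0.8 -2.6]
top cell_tail 0.53 [-1.8  3.2 39.4]
top cell_nose 0.56 [112.7  -0.3  30.6]
top stick_face 0.78 [-3.4  2.  58.8]
scene cell_tail 0.68 [-0.5 -0.8 41.3]
scene cell_nose 0.68 [112.7  -3.6  32.1]
scene cell_nose 0.67 [0.9 1.  0.5]
scene stick_face 0.71 [-0.6  1.9 66.8]
```

```bash
python3 -m handwheel '[[-1,-0.2,0,0,0,0,0],[-1,-0.2,0,0,0,0,0],[-1,-0.2,0,0,0,0,0],[-1,-0.2,0,0,0,0,0],[-1,0,0,0,0,0,0],[-1,0,0,0,0,0,0]]'; python3 -c "
from h import *
st(cams=())"
python3 -m handwheel '[[-1,0,0,0.2,0,0,0],[-1,0,0,0.2,0,0,0],[-1,0,0,0.2,0,0,0],[-1,0,0,0,0,0,0]]'; python3 -c "
from h import *
st('cell_tail','cell_nose','stick_face')"
```

```text
time: 13.55
tool_pos: [555.4, 41.2, 97.4]
tcp_rot: [180.0, -0.1, 83.8]
ft_force: [1.1, 7.4, -2.1]
finger_gap: 25.1
grip_force: 88.6
13.55 tcp [-77.1   0.7  97.4] [ 1.79985575e+02 -5.70932108e-02  8.38089849e+01] F [-7.5  0.3 -2.1]
time: 13.88
tool_pos: [555.3, 42.0, 91.1]
tcp_rot: [-180.0, -0.1, 83.8]
ft_force: [0.8, 9.1, -2.0]
finger_gap: 25.2
grip_force: 88.6
13.8833 tcp [-77.8   0.5  91.1] [-1.79993386e+02 -1.16082958e-01  8.38275623e+01] F [-9.2 -0.2 -2. ]
top cell_tail 0.51 [63.9 -2.9 28.6]
top cell_tail 0.48 [ 4.3  2.4 34.7]
top cell_nose 0.58 [118.5   0.8  29. ]
top stick_face 0.79 [ 4.7 -0.2 56.2]
scene cell_tail 0.71 [ 6.1 -1.  32.5]
scene cell_nose 0.54 [119.4  -3.9  32.8]
scene stick_face 0.8 [10.1  1.7 58. ]
```

```bash
python3 -m handwheel '[[-1,0,0,0.2,0,0,0],[-1,0,0,0.2,0,0,0],[-1,0,0,0.1,0,0,0],[-1,0,0,0,0,0,0]]'; python3 -c "
from h import *
st(cams=())"
python3 -m handwheel '[[-1,0,0,0.1,0,0,0],[-1,0,0,0.1,0,0,0],[-1,0,0,0,0,0,0]]'; python3 -c "
from h import *
st('cell_tail','cell_nose','stick_face')
s=snapshot('scene');c=s['image'][220:340,260:400];cv2.imwrite('pics/crop5.png',cv2.resize(c[:,:,::-1],None,fx=5,fy=5,interpolation=2))"
```

```text
time: 14.62
tool_pos: [555.7, 42.0, 86.7]
tcp_rot: [180.0, -0.1, 83.8]
ft_force: [0.1, 10.6, 0.6]
finger_gap: 24.8
grip_force: 88.9
14.6167 tcp [-77.9   0.8  86.7] [ 1.79963224e+02 -1.11941642e-01  8.38331762e+01] F [-10.5  -1.1   0.6]
time: 14.87
tool_pos: [556.1, 41.9, 85.3]
tcp_rot: [179.9, -0.1, 83.8]
ft_force: [0.8, 10.0, 2.8]
finger_gap: 25.1
grip_force: 89.2
14.8667 tcp [-77.9   1.3  85.3] [ 1.79902271e+02 -1.09605343e-01  8.38329772e+01] F [-10.1  -0.3   2.8]
top cell_tail 0.6 [ 9.2  2.9 29.1]
top cell_nose 0.68 [-2.4 -2.7  0.1]
top cell_nose 0.63 [117.5  -1.8  29.3]
top stick_face 0.85 [ 7.6  0.3 48.7]
scene cell_tail 0.79 [ 9.8  2.2 30.2]
scene cell_nose 0.88 [119.8  -4.1  31.4]
scene stick_face 0.56 [ 8.4  4.4 52.1]
```

View pics/crop5.png

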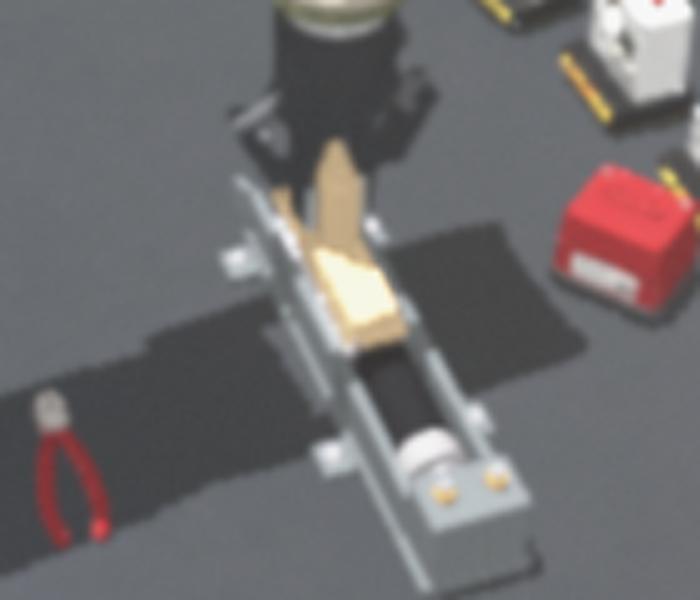

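The crop shows the stick's lip on the cell tail, the cell down in the cradle at (400,400) and its nose in the spring. Now I back off level, with the lip still holding the tail down.

```bash
python3 -m handwheel '[[-1,0.2,0,0,0,0,0],[-1,0.2,0,0,0,0,0],[-1,0.2,0,0,0,0,0],[-1,0.2,0,0,0,0,0],[-1,0.2,0,0,0,0,0],[-1,0,0,0,0,0,0]]'; python3 -c "
from h import *
st('cell_tail','cell_nose')"
python3 -m handwheel '[[-1,0.3,0,0,0,0,0],[-1,0.4,0,0,0,0,0],[-1,0.5,0,0,0,0,0],[-1,0.6,0,0,0,0,0],[-1,1,0,0,0,0,0],[-1,1,0,0,0,0,0],[-1,1,0,0,0,0,0],[-1,0,0,0,0,0,0]]'; python3 -c "
from h import *
st('cell_tail','cell_nose','stick_face','stick_grip')"
```

```text
time: 15.82
tool_pos: [556.1, 50.4, 84.0]
tcp_rot: [-180.0, 0.1, 83.8]
ft_force: [0.2, 1.2, -0.9]
finger_gap: 24.7
grip_force: 88.8
15.8167 tcp [-86.3   0.4  84. ] [-1.79968501e+02  5.54233672e-02  8.38179659e+01] F [-1.2  0.1 -0.9]
top cell_nose 0.7 [110.4   0.2  30.2]
scene cell_tail 0.69 [-0.7  0.6 29.3]
scene cell_nose 0.89 [115.5  -4.2  32.4]
time: 16.78
tool_pos: [561.7, 100.7, 84.4]
tcp_rot: [180.0, -0.0, 83.9]
ft_force: [-0.2, 0.6, -0.3]
finger_gap: 24.9
grip_force: 88.8
16.7833 tcp [-136.9    0.4   84.4] [ 1.79989870e+02 -4.46503328e-02  8.39115018e+01] F [-0.6 -0.3 -0.3]
top cell_tail 0.59 [ 0.5  2.7 30.2]
top cell_nose 0.86 [109.7   0.2  30.5]
top cell_nose 0.3 [-329.8  114.7   -1. ]
top stick_face 0.68 [-54.4   0.1  49.4]
top stick_grip 0.64 [-133.     0.3   81.7]
scene cell_tail 0.81 [-0.5  1.9 30.6]
scene cell_tail 0.69 [-333.7  113.8   -5. ]
scene cell_nose 0.74 [114.6  -1.8  33.1]
scene stick_face 0.75 [-48.   -0.5  51.9]
scene stick_grip 0.88 [-136.5   -3.2   84.2]
```

The cell is seated with tail x about 0, z about 30 and nose z about 31. I return the stick to its open spot.

```bash
python3 -m handwheel '[[-1,0,0,-2,0,0,0],[-1,0,0,-2.5,0,0,0],[-1,0,0,-2,0,0,0],[-1,2,-1,0,0,0,0],[-1,3,-1.5,0,0,0,0],[-1,3,-1.5,0,0,0,0],[-1,3.3,-1.6,0,0,0,0],[-1,3,-1.5,0,0,0,0],[-1,3,-1.5,0,0,0,0],[-1,2.4,-1.2,0,0,0,0],[-1,0,0,0,0,0,0]]'
python3 -m handwheel '[[-1,0,0,2,0,0,0],[-1,0,0,2,0,0,0],[-1,0,0,2,0,0,0],[-1,0,0,1.5,0,0,0],[-1,0,0,0.7,0,0,0],[-1,0,0,0.2,0,0,0],[-1,0,0,0,0,0,0],[-1,0,0,0,0,0,0]]'
```

```text
time: 18.2
tool_pos: [483.3, 309.0, 149.4]
tcp_rot: [-180.0, -0.1, 84.0]
ft_force: [0.2, -0.5, -0.9]
finger_gap: 25.5
grip_force: 88.7
time: 18.87
tool_pos: [486.2, 305.0, 66.4]
tcp_rot: [179.9, -0.0, 83.8]
ft_force: [0.6, 0.3, -1.0]
finger_gap: 24.8
grip_force: 88.7
```

```bash
python3 -m handwheel '[[-1,0,0,0.3,0,0,0],[-1,0,0,0.3,0,0,0],[-1,0,0,0.1,0,0,0],[-1,0,0,0.1,0,0,0],[-1,0,0,0,0,0,0]]'
```

```text
time: 19.28
tool_pos: [485.7, 304.9, 58.3]
tcp_rot: [180.0, -0.0, 83.8]
ft_force: [-3.3, -2.7, 5.6]
finger_gap: 25.2
grip_force: 89.5
```

On the table (contact force rose by 6 N). Next I release and rise.

```bash
python3 -m handwheel '[[-0.5,0,0,0,0,0,0],[0,0,0,0,0,0,0],[0.5,0,0,0,0,0,0],[1,0,0,0,0,0,0],[1,0,0,0,0,0,0],[1,0,0,0,0,0,0],[1,0,0,-1.5,0,0,0],[1,0,0,-3,0,0,0],[1,0,0,-4,0,0,0],[1,0,0,-4,0,0,0],[1,0,0,0,0,0,0]]' 20
python3 -c "
from h import *
st('cell_tail','cell_nose','stick_grip','stick_face')
for k in ('wrist',):
    s=snapshot(k); save(s,'end')
    print([ (r['conf'],r['location']) for r in place_of(s,'stick_grip')])"
```

```text
time: 20.2
tool_pos: [489.6, 307.0, 192.2]
tcp_rot: [179.3, -0.4, 83.8]
ft_force: [1.1, 1.4, 1.7]
finger_gap: 85.4
grip_force: 0.0
20.2 tcp [-334.   -93.9  192.2] [179.33624438  -0.43275658  83.81966386] F [-1.5  1.   1.7]
top cell_tail 0.74 [-2.7  0.8 28.9]
top cell_nose 0.73 [109.8   1.3  28.2]
top stick_grip 0.87 [-329.6  -99.3   56. ]
top stick_face 0.71 [-249.6  -96.9   19.5]
scene cell_tail 0.55 [ 1.4 -1.8 28.5]
scene cell_tail 0.46 [114.   -2.7  32.1]
scene cell_nose 0.82 [111.1  -4.6  33.1]
scene stick_grip 0.61 [-334.  -100.    58.3]
scene stick_face 0.68 [-245.   -97.4   26.5]
[(0.81, [487.1, 306.6, 61.2])]
```

View pics/end.png

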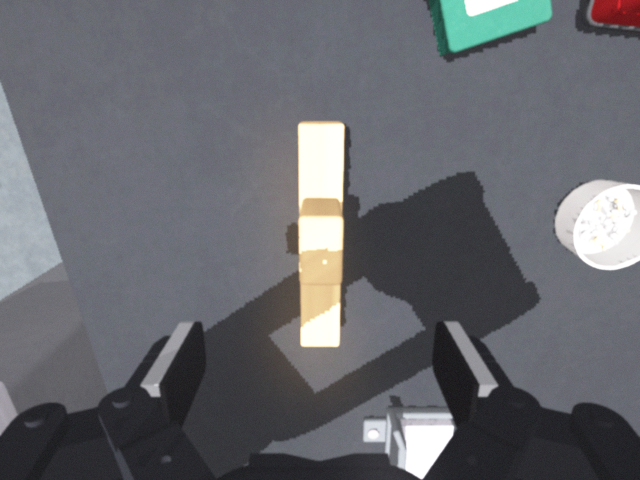

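The wrist view shows the stick upright on the table at (321,235), free of the open fingers, and the cup undisturbed at (605,225).

```bash
python3 -m handwheel '[[1,0,0,0,0,0,0],[1,0,0,0,0,0,0]]'; python3 -c "
from bench import hand_in
print(hand_in())"
```

```text
time: 20.97
tool_pos: [485.4, 304.8, 182.2]
tcp_rot: [-180.0, 0.0, 83.8]
ft_force: [-0.1, 0.5, -0.0]
finger_gap: 85.3
grip_force: 0.0
the job is handed in; nothing more can be done
None
```

The job is handed in at about 21 s, with no verdict returned; my last measurements put the cell flat in its cradle (tail within about 3 mm of the step, both ends about 30 mm up) and the stick upright on the table, over 300 mm from the step.

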